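Unbolt the gauge-ball tray and hold it up to the inspection camera

TASK

The tray with the loose steel gauge ball is held down in its plywood dock by a slide bolt: slide the bolt by its knob away from the tray until its tail is fully home in the keeper, then lift the tray by its upright grip and carry it over to the inspection station without letting the ball roll out of its pocket. Finish while still holding the tray, level and still, over the middle of the station's square plate, with its underside about 8 cm above the plate. Leave the wire spool, the screwdriver and the drive unit where they are.

Things in the scene. Friction and masses are not known exactly. Their poses are not given: they have to be found in the camera images.
- dock: Fixed plywood board 290 x 110 x 16 mm (x -155 to 135, y +-55 mm). Origin on the table under it; +x runs from keeper end to tray end. The tray nests at x = 62 mm between 4 mm lips (3 mm play). The bolt, a 12 mm steel rod, runs along x at y = 0, 30 mm above the table, through two steel bridges at x = -18 and -88 mm (8 mm wide, tops 41 mm above the table).
- bolt (a joint): Slide bolt in m: 0 = fully out, nose reaching 17 mm over the tray's end (locked); grows as the bolt moves towards dock -x; the nose leaves the tray at about 0.017; 0.045 = end stop, tail fully home (20 mm into the keeper). Stiff: about 1.5 N friction, no spring, stays where it is left.
- knob_top (a point): Centre of the top of the bolt's knob, an upright round steel pin 12 mm in diameter, standing 70 mm above the table, clear for 28 mm above the bridges; it moves with the bolt (dock x = -30 mm minus the bolt's value).
- keeper_mouth (a point): Centre of the mouth of the keeper, a fixed steel bridge 24 mm wide and 41 mm high at the -x end of the dock, 30 mm above the table; the rod's tail slides in towards dock -x.
- tray: Loose aluminium tray, plate 132 (x) x 90 (y) x 6 mm, about 0.4 kg, balanced with the ball in it. Origin: centre of its underside, 16 mm above the table in the dock; z up, axes as the dock's at the start. At its middle a black upright grip, 36 (x) x 14 (y) mm, top 56 mm above the underside (pinch across y); ball pocket at x = 42 mm; fixed counterweight at x = -35 mm, 22 x 50 x 15 mm.
- pocket (a point): Where the ball's centre lies when it is in the middle of its pocket: a round black rim on the tray, inside diameter 36 mm, 3 mm high above the plate, at tray x = +42 mm, 21 mm above the tray's underside. The ball rolls over the rim when the tray tips about 35 degrees, less when jerked.
- ball_center (a point): Centre of the loose steel ball, 30 mm in diameter, 0.11 kg; it can roll 3 mm about in its pocket.
- plate_mid (a point): Middle of the top face of the inspection station's square steel plate (140 x 140 mm, top 12 mm above the table).
- station: Fixed inspection station; origin on the table under the middle of its square plate. At its +x end, pointing away from the robot, stands a small black camera at x = 105 to 170 mm, y +-20 mm, up to 107 mm above the table, looking back over the plate.
- spool: Bystander: empty blue wire spool, 80 mm in diameter, 52 mm high, standing on the bench near the robot; origin at its underside.
- driver: Bystander: screwdriver with an orange handle lying at the far edge of the bench; origin near its middle.
- drive: Bystander: black drive unit, a box 140 x 50 x 90 mm with small grey terminals, standing at the left of the bench; origin at its underside.

How it is judged (in metres and radians):
On the way, in this order (a step that is already met when the one before it is completed fails the run):
1. the bolt is fully home in its keeper, the tray still in the dock (value of joint bolt above 0.04 m and z of tray in the frame of dock below 0.025 m), for 0.2 s.
2. the tray is lifted clear of the dock in the gripper, the ball in its pocket (z of tray in the frame of dock above 0.05 m and contact force between the fingers and tray above 1 N and distance between ball_center and pocket below 0.01 m), for 0.2 s.
At the end, for the whole second after the job is handed in: The gripper holds the tray still (under 3 cm/s), level within 0.12 rad, its middle within 40 mm of the plate's middle, its underside 50 to 120 mm above the plate, clear of the station; ball within 10 mm of the pocket's middle; bolt beyond 0.040 m (horizontal distance between tray and plate_mid below 0.04 m and z of tray in the frame of plate_mid between 0.05 and 0.12 m and angle between tray's own z axis and vertical below 0.12 rad and linear speed of tray below 0.03 m/s and angular speed of tray below 0.3 rad/s and distance between ball_center and pocket below 0.01 m and contact force between the fingers and tray above 1 N and contact force between station and tray below 0.2 N and value of joint bolt above 0.04 m); the arm keeps its last pose, push and grip.
It fails at once if the ball leaves its pocket (distance between ball_center and pocket above 0.02 m).
It fails at once if a bystander is disturbed (distance of any of spool, driver, drive from where it was at the start of the episode above 0.03 m).
It also fails if it takes over 59 s, if anything falls off the work surface, if the arm or the gripper's body presses on something with over 40 N, if the wrist force passes 120 N, or if a joint passes its speed limit or range.

ROBOT

A 6-joint arm with a two-finger parallel gripper is mounted at the origin on the work surface. World frame = base frame: x ahead of the robot, y to its left, z up, the work surface at z = 0. Lengths are in mm, angles in rad, forces in N, time in s.
With the tool pointing down it reaches from about 400 to 825 mm from the base axis. Payload 7 kg.
Tool frame: the origin (TCP) lies midway between the tips of the shut fingers; the grasp point (between the pads) lies 19 mm behind it; z points along the fingers, y is the line along which they close (so a half turn about z gives the same grasp; the last joint's range is limited). The gripper opens to 85 mm and grips with 20 to 120 N. Pads are 22 mm wide; open, the fingers measure 114 mm over their backs; the gripper's body (76 mm by 85 mm) begins 54 mm behind the grasp point. The pads swing forward as they close: fully open they stand 13 mm farther back than shut.
Start: joints at [-0.92, 0.359, 0.012, 0, -1.224, -0.288], TCP at [239.526, -631.049, 231.302] pointing down, gripper open.
Joint ranges: [-3.07, 3.07], [-1.43, 2.12], [-1.02, 1.25], [-3.03, 1.67], [-3.05, -0], [-3.03, 3.03]. Speed limits (rad/s): [2.39, 2.39, 3.01, 3.14, 3.14, 3.14].

INTERFACE

Orientations are given as a unit quaternion [x, y, z, w].
In Python, from plant import r gives the robot as it stands.
- The arm moves only by the tool shift_gripper, called after "Emit:" by a JSON object that holds its "name" and its "arguments". Schema: {"type":"object","properties":{"deltas":{"type":"array","items":{"type":"number"},"minItems":5,"maxItems":100},"grip_n":{"type":"number"},"only":{"type":"string"},"quiet":{"type":"boolean"},"lines":{"type":"string"}},"required":["deltas"],"additionalProperties":false}. deltas is one flat list of numbers that holds 1 to 20 rows one after another, with no inner brackets; each row has 5 numbers: the finger opening in mm, then dx, dy, dz in shares of the most that a row can go, 1 being 50 mm, then a turn about the tool's z in fractions of the full range, 1 being pi rad; each row shifts and turns the commanded pose from where the row before left it, along the tool's axes as they then stand; what a row does not reach is not made up. A row lasts 1/10 s, in which the tool goes at most 50 mm and 0.15 rad, less where a joint would pass 70% of its speed; a pose out of reach is approached as far as the arm can. The fingers move at their own pace and stop on an object; grip_n is the grip in N (left out, the last holds). Time passes only in rows, so rows that do not move let the fingers close. The tool returns the time, the measured TCP pose, the force, the opening and the grip force at its end. only (a regular expression) keeps the lines of the reply that match it, lines (a string "A,B") keeps lines A to B, and quiet returns only ok. Input that does not fit is refused with a message, and nothing moves.
- r.sense(): the state, without advancing time (a new reading comes with each control period).
- r.read_camera(name): name is "scene" or "top" or "wrist"; returns a dict with "img" (480x640x3 uint8, red, green, blue), "fx", "fy", "cx", "cy" (pixels), "k1" (the pictures are not rectified: a ray, as slopes to the right and down, at radius r is drawn at 1 + k1 r^2 times it, then the intrinsics apply), "origin" and "rotation" of the camera in the world. Camera axes: x right, y down, z forward; pixel columns grow to the right and rows downward; lengths in mm; the calibration is good to about 2 mm. A picture is of the moment at which its call begins. There is no depth.
- r.finish_job(): hands the job in; it is judged then, once.
The state is a dict: "time": time; "q": joint angles; "qvel": joint speeds; "tau": joint torques, N m; "tcp_pos": TCP position; "orientation": TCP orientation; "contact_force": force on the tool from outside, world axes, zero at the start; "ft_torque": the same for the moment, N m; "finger_gap": finger opening in mm; "grip_force": force on a finger pad.
Only numpy, scipy, OpenCV 4.12 (cv2) and the standard library are available. Lean on these libraries where they do the work, as an engineer would, in place of code of your own. Each camera call takes 0.05 s, during which the arm holds its last target. There are 200 camera calls.

## Working session

There is one attempt and no reset: what is moved stays moved. The work goes in short steps, Python scripts to look and compute and a tool call to move; the robot and the scene stay as the last step left them, time stands still between calls to the robot, and variables do not carry over. Pictures are saved under pics/ and viewed, at most 10 in all, crops included, and the job is handed in when it is done.

```bash
ls; mkdir -p pics
```

Create h.py:
```python
import numpy as np, cv2
from plant import r
def snap(n,f):
    c=r.read_camera(n); np.savez('pics/'+f+'.npz',**c); cv2.imwrite('pics/'+f+'.png',c['img'][:,:,::-1]); return c
def load(f): return dict(np.load('pics/'+f+'.npz'))
def ray(c,u,v):
    K=np.array([[c['fx'],0,c['cx']],[0,c['fy'],c['cy']],[0,0,1]],float)
    p=cv2.undistortPoints(np.array([[[u,v]]],float),K,np.array([float(c['k1']),0,0,0,0]))[0,0]
    d=np.array(c['rotation']).reshape(3,3)@np.array([p[0],p[1],1]); return np.array(c['origin'],float),d/np.linalg.norm(d)
def onz(c,u,v,z):
    o,d=ray(c,u,v); return o+d*(z-o[2])/d[2]
def tri(a,b):
    A=0;B=0
    for o,d in (a,b):
        P=np.eye(3)-np.outer(d,d);A=A+P;B=B+P@o
    x=np.linalg.solve(A,B); return x,[np.linalg.norm((np.eye(3)-np.outer(d,d))@(x-o)) for o,d in (a,b)]
```

```bash
python3 -c "
from h import *
for n in ('top','scene'):
    c=snap(n,n+'0'); print(n,c['origin'],c['rotation'],c['fx'],c['k1'])
print(r.sense())"
```

```text
pics
plant.py
top [ 510.27013797   76.52272217 1419.50114051] [-0.69975675  0.71394789 -0.0186574   0.01645587] 567.0962640387612 -0.019967945800637616
scene [1581.73992371  -13.24624756  811.47644809] [ 0.66301055  0.59772896 -0.30554519 -0.33132949] 594.0193705627313 -0.03234253998290488
{'time': 0.1, 'q': array([-9.19881216e-01,  3.59324853e-01,  1.11343202e-02, -2.92275775e-04,
       -1.22408703e+00, -2.88115716e-01]), 'qvel': array([-0.00039463, -0.00045583,  0.00191128,  0.00086352,  0.00041664,
        0.00012064]), 'tau': array([-7.92055334e-05, -5.84766555e+01,  2.94110012e+01,  6.95452183e+00,
       -3.13993034e-03,  1.23509028e-05]), 'tcp_pos': array([ 239.37802471, -630.66587004,  230.44705933]), 'orientation': array([-1.80357486e-01,  9.83600839e-01,  7.22643901e-04, -2.12559548e-04]), 'contact_force': array([-0.66702334, -0.01465863,  0.92361818]), 'ft_torque': array([-0.01132314,  0.02140642, -0.0383555 ]), 'grip_force': 0.0, 'finger_gap': 85.48674476677465}
```

View pics/top0.png

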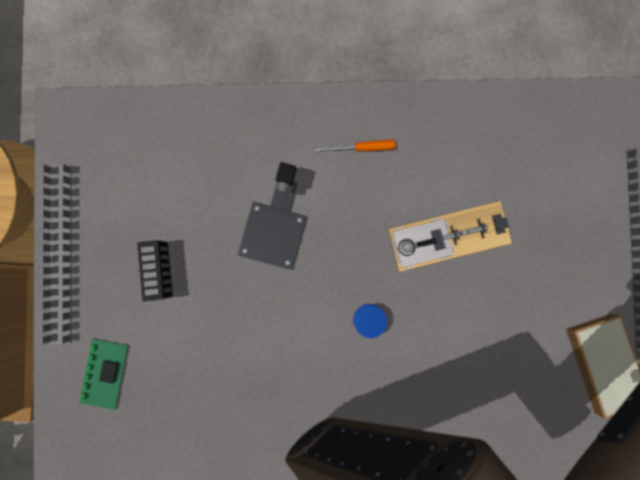

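View pics/scene0.png

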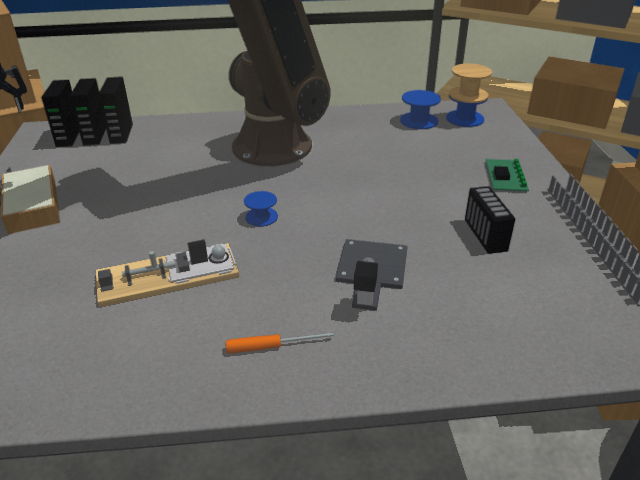

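The top picture shows the dock at about (450,237): tray end on the left with the ball at (406,246), the keeper on the right at (501,223). The station plate is at (273,235) with its camera at (286,175), and the spool at (371,321). The scene picture shows the knob near (153,258) and the grip at (198,250).

Add to h.py:
```python
from scipy.spatial.transform import Rotation as R
def ray(c,u,v):
    K=np.array([[c['fx'],0,c['cx']],[0,c['fy'],c['cy']],[0,0,1]],float)
    p=cv2.undistortPoints(np.array([[[u,v]]],float),K,np.array([float(c['k1']),0,0,0,0]))[0,0]
    d=R.from_quat(c['rotation']).apply([p[0],p[1],1]); return np.array(c['origin'],float),d/np.linalg.norm(d)
def biggest(mask,x0,x1,y0,y1):
    m=np.zeros_like(mask);m[y0:y1,x0:x1]=mask[y0:y1,x0:x1]
    cs,_=cv2.findContours(m,cv2.RETR_EXTERNAL,cv2.CHAIN_APPROX_NONE)
    return max(cs,key=cv2.contourArea)
```

Run:
```python
from h import *
c=load('top0');img=c['img'];hsv=cv2.cvtColor(img,cv2.COLOR_RGB2HSV)
wood=cv2.inRange(hsv,(10,80,100),(30,255,255))
k=biggest(wood,370,530,190,290);b=cv2.boxPoints(cv2.minAreaRect(k))
print(b); P=np.array([onz(c,*p,16) for p in b]);print(P.round(1),P.mean(0).round(1),[np.linalg.norm(P[i]-P[i-1]).round(1) for i in range(4)])
dark=cv2.inRange(hsv,(0,0,0),(180,255,82))
k=biggest(cv2.morphologyEx(dark,cv2.MORPH_OPEN,np.ones((33,33))),220,330,150,290);b=cv2.boxPoints(cv2.minAreaRect(k));
print(b); P=np.array([onz(c,*p,12) for p in b]);print(P.round(1),P.mean(0).round(1),[np.linalg.norm(P[i]-P[i-1]).round(1) for i in range(4)])
s=load('scene0')['img']
a=cv2.resize(img[190:280,375:525],None,fx=5,fy=5,interpolation=2)[:, :750]
d=cv2.resize(s[225:310,85:245],None,fx=4.6,fy=4.6,interpolation=2)
w=max(a.shape[1],d.shape[1]);z=[np.pad(i,((0,0),(0,w-i.shape[1]),(0,0))) for i in(a,d)]
o=np.vstack(z);o=cv2.resize(o,None,fx=min(1,600/o.shape[0]),fy=min(1,600/o.shape[0]));print(a.shape,d.shape,o.shape)
cv2.imwrite('pics/crop0.png',o[:,:,::-1])
```

```text
[[438.94348 215.778  ]
 [500.85907 200.01768]
 [511.80786 243.03072]
 [449.89227 258.79102]]
[[ 623.2 -219.7   16. ]
 [ 659.6 -375.7   16. ]
 [ 551.8 -399.1   16. ]
 [ 515.9 -243.7   16. ]] [ 587.6 -309.6   16. ] [np.float64(110.0), np.float64(160.1), np.float64(110.3), np.float64(159.6)]
[[248. 211.]
 [296. 211.]
 [296. 259.]
 [248. 259.]]
[[644.9 254.9  12. ]
 [642.5 135.4  12. ]
 [523.1 137.5  12. ]
 [525.5 256.5  12. ]] [584.  196.1  12. ] [np.float64(119.4), np.float64(119.5), np.float64(119.4), np.float64(119.0)]
(450, 750, 3) (391, 736, 3) (600, 535, 3)
```

View pics/crop0.png

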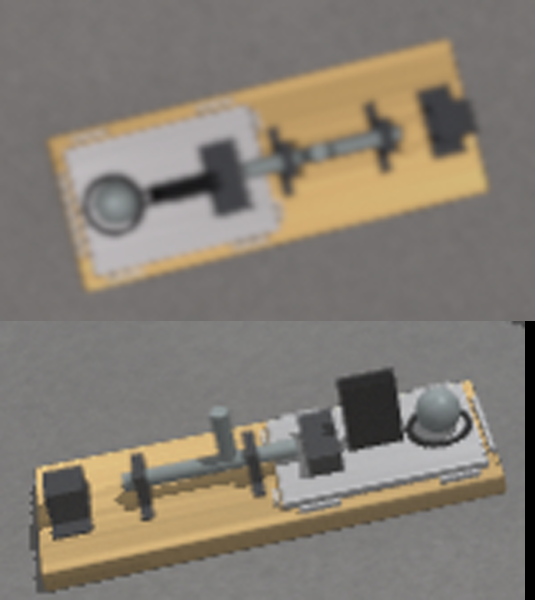

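The manual's scale: shifts go in shares of 50 mm and turns go in shares of pi rad. Converting my numbers, -38 mm is -0.76, 20.5 mm is 0.41.

Emit:
{"name": "shift_gripper", "arguments": {"deltas": [85, -0.76, 0.41, 0, 0, 85, -0.76, 0.41, 0, 0, 85, -0.76, 0.41, 0, 0, 85, -0.76, 0.41, 0, 0, 85, -0.76, 0.41, 0, 0, 85, -0.76, 0.41, 0, 0, 85, -0.76, 0.41, 0, 0, 85, -0.76, 0.41, 0, 0, 85, -0.76, 0.41, 0, 0, 85, -0.76, 0.41, 0, 0, 85, -0.76, 0.41, 0, 0, 85, -0.76, 0.41, 0, 0, 85, 0, 0, 0, 0]}}

```text
time: 1.4
tcp_pos: [581.2, -235.7, 230.4]
orientation: [-0.182, 0.983, 0.0, -0.0]
contact_force: [-0.8, -0.6, -0.5]
finger_gap: 85.0
grip_force: 0.0
```

Emit:
{"name": "shift_gripper", "arguments": {"deltas": [85, 0, 0, 0, -0.0458, 85, 0, 0, 0, -0.0458, 85, 0, 0, 0, -0.0458, 85, 0, 0, 0, -0.0458, 85, 0, 0, 0, -0.0458, 85, 0, 0, 0, -0.0458, 85, 0, 0, 0, -0.0458, 85, 0, 0, 0, -0.0458, 85, 0, 0, 0, -0.0458, 85, 0, 0, 0, -0.0458, 85, 0, 0, 0, 0, 85, 0, 0, 0, 0]}}

```text
time: 2.6
tcp_pos: [578.2, -239.4, 231.0]
orientation: [0.783, -0.622, -0.0, 0.0]
contact_force: [-0.5, 0.2, 0.6]
finger_gap: 84.9
grip_force: 0.0
```

Run:
```python
from h import *
c=snap('wrist','w0');s=r.sense();print(s['q'],s['tcp_pos'],c['origin'],R.from_quat(c['rotation']).as_matrix().round(2),c['fx'])
M=R.from_quat(s['orientation']).as_matrix();print(M.round(3))
```

```text
[-8.09901258e-02  2.79080357e-01 -1.02675757e-01 -7.48923226e-05
 -1.18947334e+00  3.08808254e-01] [ 578.31526862 -239.34524037  231.09578651] [ 595.23047772 -315.02265753  372.47876327] [[-0.97 -0.21 -0.07]
 [-0.23  0.93  0.3 ]
 [ 0.    0.31 -0.95]] 364.65198380709023
[[ 0.226 -0.974 -0.   ]
 [-0.974 -0.226  0.   ]
 [-0.     0.    -1.   ]]
```

View pics/w0.png

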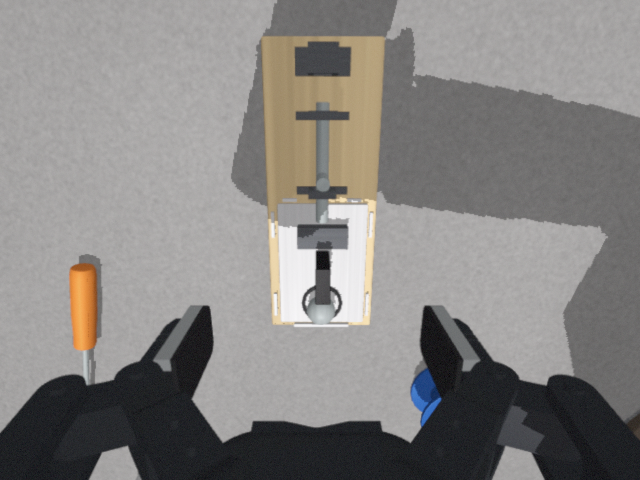

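The wrist view shows the dock square in the picture: board corners about (264,37), (384,37), (369,325), (272,325). The knob top is near (323,184), the black grip near (322,260), the ball at (320,312).

Scaled: 40 mm is 0.8.

Emit:
{"name": "shift_gripper", "arguments": {"deltas": [60, 0.8, 0, 0, 0, 60, 0.8, 0, 0, 0, 60, 0, 0, 0, 0, 60, 0, 0, 0, 0], "lines": "1,3"}}

```text
time: 3.05
tcp_pos: [596.6, -317.9, 230.4]
orientation: [0.783, -0.622, -0.001, 0.0]
```

Run:
```python
from h import *
c2=snap('wrist','w1')
ims=[]
for f in('w0','w1'):
    c=load(f);img=c['img'];hsv=cv2.cvtColor(img,cv2.COLOR_RGB2HSV)
    m=cv2.inRange(hsv,(10,50,60),(30,255,255));m=cv2.morphologyEx(m,cv2.MORPH_OPEN,np.ones((3,3)))
    m[:,:230]=0;m[:,410:]=0
    h=cv2.convexHull(cv2.findNonZero(m)); q=cv2.approxPolyDP(h,6,True)[:,0]
    P=np.array([onz(c,*p,16) for p in q]);print(f,q.tolist(),P.round(1).tolist())
    y=120 if f=='w0' else 170
    ims.append(cv2.resize(img[y:y+210,270:380],None,fx=2.8,fy=2.8,interpolation=2))
cv2.imwrite('pics/crop1.png',np.hstack(ims)[:,:,::-1])
```

```text
w0 [[382, 36], [369, 323], [273, 324], [261, 38]] [[554.4, -395.9, 16.0], [488.6, -117.5, 16.0], [592.7, -92.1, 16.0], [657.4, -370.3, 16.0]]
w1 [[379, 131], [366, 381], [275, 383], [265, 131]] [[553.2, -396.4, 16.0], [489.1, -119.9, 16.0], [593.4, -92.9, 16.0], [657.4, -372.2, 16.0]]
```

View pics/crop1.png

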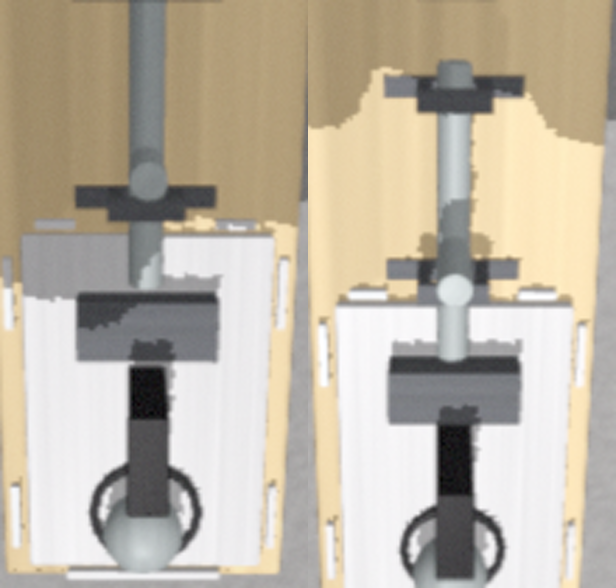

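The crops show the knob top as a bright disc at w0 pixel (322.9,184.3) and w1 pixel (322.5,273.9). The grip's top face is centred at w0 (322.9,286.4) and w1 (322.5,361.4), and the ball sits in its rim.

Run:
```python
from h import *
a,b=load('w0'),load('w1')
for n,p,q in (('knob',(322.9,184.3),(322.5,273.9)),('grip',(322.9,286.4),(322.5,361.4))):
    x,e=tri(ray(a,*p),ray(b,*q));print(n,x.round(1),np.round(e,1))
    z={'knob':70,'grip':72}[n]; print(onz(a,*p,z).round(1),onz(b,*q,z).round(1))
C=np.array([[[553.8,-396.2],[657.4,-371.2]],[[488.8,-118.7],[593,-92.5]]]);k,t=C[0].mean(0),C[1].mean(0)
d=(t-k)/np.linalg.norm(t-k);print('len',np.linalg.norm(t-k),'yaw',np.degrees(np.arctan2(d[1],d[0])))
o=(k+t)/2+10*d;print('dock',o,'knob',o-30*d,'tray',o+62*d)
s=r.sense();M=R.from_quat(s['orientation']).as_matrix();print(s['tcp_pos'],M.round(4))
for n,p in (('knob',o-30*d),('tray',o+62*d)):print(n,(M.T@(np.r_[p,48]-s['tcp_pos'])).round(1))
# plate, top view
c=load('top0');g=cv2.cvtColor(c['img'],cv2.COLOR_RGB2GRAY)
_,m=cv2.threshold(g,75,255,cv2.THRESH_BINARY_INV);m=cv2.morphologyEx(m,cv2.MORPH_OPEN,cv2.getStructuringElement(2,(29,29)))
k=biggest(m,220,330,150,290);bx=cv2.boxPoints(cv2.minAreaRect(k));P=np.array([onz(c,*p,12) for p in bx]);print(bx.round(),P.mean(0),[np.linalg.norm(P[i]-P[i-1]) for i in range(4)])
```

```text
knob [ 577.8 -265.9   71.2] [0. 0.]
[ 577.8 -265.7   70. ] [ 577.6 -265.4   70. ]
grip [ 556.2 -175.2   71. ] [0. 0.]
[ 556.4 -175.6   72. ] [ 556.3 -175.9   72. ]
len 285.5270565112876 yaw 103.09689297369485
dock [ 570.9840151  -234.91011743] knob [ 577.78196981 -264.12976513] tray [ 556.93490868 -174.52284552]
[ 596.58208777 -317.21348451  230.76949935] [[ 2.273e-01 -9.738e-01 -8.000e-04]
 [-9.738e-01 -2.273e-01  4.000e-04]
 [-6.000e-04  7.000e-04 -1.000e+00]]
knob [-55.9   6.1 182.8]
tray [-147.9    6.   182.9]
[[234. 222.]
 [285. 197.]
 [310. 247.]
 [259. 273.]] [584.8087312  195.81708557  12.        ] [np.float64(141.39374646500963), np.float64(141.27619736146625), np.float64(141.69689286615693), np.float64(140.64217139052536)]
```

Scaled: 40 mm is 0.8, -27.6 mm is -0.552.

Emit:
{"name": "shift_gripper", "arguments": {"deltas": [50, -0.54, 0.06, 0, 0, 50, -0.552, 0.066, 0, 0, 50, 0, 0, 0.8, 0, 50, 0, 0, 0.8, 0, 50, 0, 0, 0.8, 0, 50, 0, 0, 0.8, 0, 50, 0, 0, 0.46, 0, 50, 0, 0, 0, 0, 50, 0, 0, 0, 0], "grip_n": 20}}

```text
time: 4.0
tcp_pos: [578.7, -264.9, 49.1]
orientation: [0.784, -0.62, 0.0, 0.0]
contact_force: [0.9, 0.1, -0.1]
finger_gap: 49.6
grip_force: 0.0
```

Emit:
{"name": "shift_gripper", "arguments": {"deltas": [5, 0, 0, 0, 0, 5, 0, 0, 0, 0, 5, 0, 0, 0, 0, 5, 0, 0, 0, 0, 5, 0, 0, 0, 0, 5, 0, 0, 0, 0, 5, 0, 0, 0, 0], "grip_n": 20}}

```text
time: 4.7
tcp_pos: [579.0, -265.6, 50.0]
orientation: [0.784, -0.62, 0.001, -0.0]
contact_force: [-1.1, 0.7, 6.9]
finger_gap: 10.9
grip_force: 20.8
```

Scaled: 5 mm is 0.1, 4 mm is 0.08.

Emit:
{"name": "shift_gripper", "arguments": {"deltas": [5, 0.1, 0, 0, 0, 5, 0.1, 0, 0, 0, 5, 0.1, 0, 0, 0, 5, 0.1, 0, 0, 0, 5, 0.1, 0, 0, 0, 5, 0.1, 0, 0, 0, 5, 0.1, 0, 0, 0, 5, 0.1, 0, 0, 0, 5, 0.08, 0, 0, 0, 5, 0, 0, 0, 0, 5, 0, 0, 0, 0, 5, 0, 0, 0, 0]}}

```text
time: 5.9
tcp_pos: [588.5, -307.3, 50.0]
orientation: [0.784, -0.62, 0.0, -0.001]
contact_force: [-2.9, 7.6, 9.3]
finger_gap: 10.7
grip_force: 21.1
```

Scaled: 1 mm is 0.02.

Emit:
{"name": "shift_gripper", "arguments": {"deltas": [5, 0.02, 0, 0, 0, 5, 0.02, 0, 0, 0, 5, 0, 0, 0, 0, 5, 0, 0, 0, 0, 5, 0, 0, 0, 0]}}

```text
time: 6.4
tcp_pos: [588.5, -307.5, 49.9]
orientation: [0.784, -0.62, -0.001, -0.001]
contact_force: [-4.3, 17.0, 14.2]
finger_gap: 10.6
grip_force: 21.4
```

```bash
python3 -c "
from h import *
c=snap('wrist','w2');t=snap('top','t2')
cv2.imwrite('pics/crop2.png',np.hstack([cv2.resize(c['img'],(400,300)),cv2.resize(t['img'][190:280,400:520],(400,300))])[:,:,::-1])"
```

```text
(no output)
```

View pics/crop2.png

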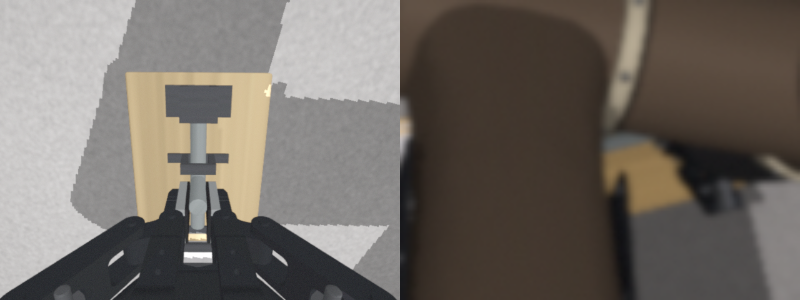

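The left half shows the rod running into the keeper at (198,120) and the knob top near (198,212). The top camera is blocked by the arm. I'll release, rise and measure the knob.

Scaled: -40 mm is -0.8, -20 mm is -0.4.

Emit:
{"name": "shift_gripper", "arguments": {"deltas": [50, -0.04, 0, 0, 0, 50, 0, 0, 0, 0, 50, 0, 0, 0, 0, 50, 0, 0, 0, 0, 50, 0, 0, -0.8, 0, 50, 0, 0, -0.8, 0, 50, 0, 0, -0.4, 0, 50, -0.4, 0, 0, 0, 50, 0, 0, 0, 0, 50, 0, 0, 0, 0]}}

```text
time: 7.5
tcp_pos: [583.6, -288.8, 148.3]
orientation: [0.784, -0.62, -0.0, 0.0]
contact_force: [0.3, 0.3, -0.2]
finger_gap: 50.0
grip_force: 0.0
```

```bash
python3 -c "
from h import *
c=snap('wrist','w3');cv2.imwrite('pics/crop3.png',cv2.resize(c['img'][60:300,240:400],None,fx=2.5,fy=2.5,interpolation=2)[:,:,::-1])"
```

```text
(no output)
```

View pics/crop3.png

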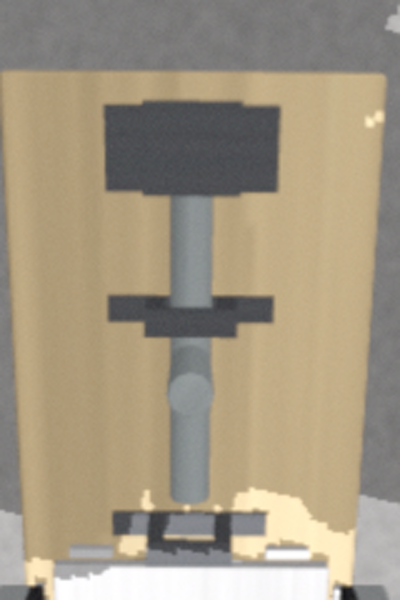

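The knob top is at about (316,217) full-frame, the tail is inside the keeper, and the nose is clear of the front bridge and tray.

Run:
```python
from h import *
c=load('w3');p=onz(c,316,216.8,70);o=np.array([570.98,-234.91]);d=np.array([-.2266,.974])
print(p,'bolt',-30-(p[:2]-o)@d, 'shift from start',-(p[:2]-np.array([577.7,-265.5]))@d)
s=r.sense();M=R.from_quat(s['orientation']).as_matrix();print(s['tcp_pos'],(M.T@(np.array([556.4,-175.3,36])-s['tcp_pos'])).round(1))
```

```text
[ 587.53439221 -307.84842229   70.        ] bolt 44.793248581274796 shift from start 43.47583658127479
[ 583.65906689 -288.98023809  147.99348266] [-116.9    0.3  112. ]
```

Scaled: -30 mm is -0.6, -27 mm is -0.54.

Emit:
{"name": "shift_gripper", "arguments": {"deltas": [50, -0.6, 0, 0, 0, 50, -0.6, 0, 0, 0, 50, -0.6, 0, 0, 0, 50, -0.54, 0, 0, 0, 50, 0, 0, 0, 0, 50, 0, 0, 0.6, 0, 50, 0, 0, 0.6, 0, 50, 0, 0, 0.6, 0, 50, 0, 0, 0.4, 0, 50, 0, 0, 0, 0, 50, 0, 0, 0, 0], "grip_n": 40}}

```text
time: 8.65
tcp_pos: [557.0, -175.6, 38.1]
orientation: [0.784, -0.621, -0.0, 0.001]
contact_force: [-0.3, 0.2, 0.8]
finger_gap: 50.2
grip_force: 0.0
```

Emit:
{"name": "shift_gripper", "arguments": {"deltas": [8, 0, 0, 0, 0, 8, 0, 0, 0, 0, 8, 0, 0, 0, 0, 8, 0, 0, 0, 0, 8, 0, 0, 0, 0, 8, 0, 0, 0, 0, 8, 0, 0, 0, 0], "grip_n": 40}}

```text
time: 9.35
tcp_pos: [557.6, -175.0, 39.6]
orientation: [0.784, -0.62, 0.001, -0.0]
contact_force: [-1.1, 0.3, 5.9]
finger_gap: 13.4
grip_force: 40.8
```

Scaled: -8 mm is -0.16, -6 mm is -0.12.

Emit:
{"name": "shift_gripper", "arguments": {"deltas": [8, 0, 0, -0.02, 0, 8, 0, 0, -0.04, 0, 8, 0, 0, -0.08, 0, 8, 0, 0, -0.12, 0, 8, 0, 0, -0.16, 0, 8, 0, 0, -0.16, 0, 8, 0, 0, -0.16, 0, 8, 0, 0, -0.16, 0, 8, 0, 0, -0.16, 0, 8, 0, 0, -0.16, 0, 8, 0, 0, -0.16, 0, 8, 0, 0, -0.12, 0, 8, 0, 0, -0.06, 0, 8, 0, 0, -0.04, 0, 8, 0, 0, 0, 0, 8, 0, 0, 0, 0, 8, 0, 0, 0, 0]}}

```text
time: 11.05
tcp_pos: [556.6, -174.9, 117.9]
orientation: [0.784, -0.621, -0.0, 0.0]
contact_force: [-0.4, -0.0, -5.6]
finger_gap: 13.3
grip_force: 39.0
```

Run:
```python
from h import *
c=snap('wrist','w4')
s=r.sense();M=R.from_quat(s['orientation']).as_matrix();print(s['tcp_pos'],(M.T@(np.array([584.8,195.8,116])-s['tcp_pos'])).round(1))
cv2.imwrite('pics/w4.png',c['img'][:,:,::-1])
```

```text
[ 556.66597391 -174.85715071  117.95170015] [-354.3 -112.6    2. ]
```

View pics/w4.png

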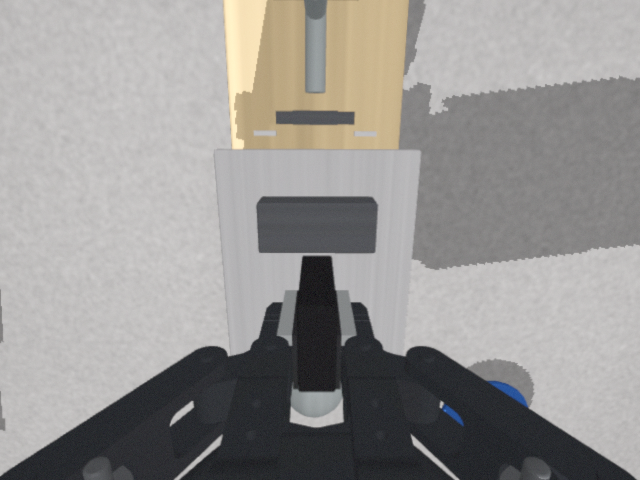

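The tray hangs level and clear of the dock, with the ball still in its pocket (visible at (317,402) behind the grip). Next comes a gentle carry to the station.

Scaled: -14 mm is -0.28, -4.45 mm is -0.089.

Emit:
{"name": "shift_gripper", "arguments": {"deltas": [8, -0.06, -0.02, 0, 0, 8, -0.12, -0.038, 0, 0, 8, -0.18, -0.058, 0, 0, 8, -0.24, -0.076, 0, 0, 8, -0.28, -0.089, 0, 0, 8, -0.28, -0.089, 0, 0, 8, -0.28, -0.089, 0, 0, 8, -0.28, -0.089, 0, 0, 8, -0.28, -0.089, 0, 0, 8, -0.28, -0.089, 0, 0, 8, -0.28, -0.089, 0, 0, 8, -0.28, -0.089, 0, 0, 8, -0.28, -0.089, 0, 0, 8, -0.28, -0.089, 0, 0, 8, -0.28, -0.089, 0, 0, 8, -0.28, -0.089, 0, 0, 8, -0.28, -0.089, 0, 0, 8, -0.28, -0.089, 0, 0, 8, -0.28, -0.089, 0, 0, 8, -0.28, -0.089, 0, 0]}}

```text
time: 13.1
tcp_pos: [577.2, 92.1, 118.3]
orientation: [0.784, -0.62, 0.0, 0.0]
contact_force: [0.7, -0.2, -5.2]
finger_gap: 13.3
grip_force: 39.0
```

Emit:
{"name": "shift_gripper", "arguments": {"deltas": [8, -0.28, -0.089, 0, 0, 8, -0.28, -0.089, 0, 0, 8, -0.28, -0.089, 0, 0, 8, -0.28, -0.089, 0, 0, 8, -0.28, -0.089, 0, 0, 8, -0.24, -0.076, 0, 0, 8, -0.18, -0.058, 0, 0, 8, -0.12, -0.038, 0, 0, 8, -0.06, -0.02, 0, 0, 8, 0, 0, 0, 0, 8, 0, 0, 0, 0, 8, 0, 0, 0, 0, 8, 0, 0, 0, 0, 8, 0, 0, 0, 0, 8, 0, 0, 0, 0]}}

```text
time: 14.6
tcp_pos: [585.1, 195.4, 118.3]
orientation: [0.784, -0.621, -0.0, -0.0]
contact_force: [0.9, 0.0, -6.1]
finger_gap: 13.3
grip_force: 39.0
```

```bash
python3 -c "
from h import *
c=snap('scene','s5');w=snap('wrist','w5')
cv2.imwrite('pics/crop5.png',np.hstack([c['img'][100:400,230:530],w['img'][60:480:1,110:530][:, :]][0:1]+[cv2.resize(w['img'],(400,300))])[:,:,::-1])"
```

```text
(no output)
```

View pics/crop5.png

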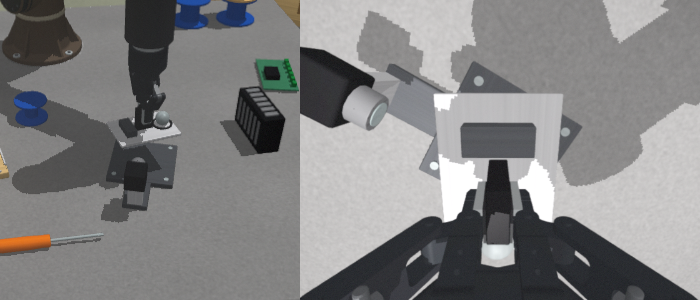

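The tray hangs level over the plate, with the ball in its rim and the station camera clear to the left. I'll cross-check the plate centre from the scene view, then hand in.

Run:
```python
from h import *
c=load('scene0');p=np.mean([onz(c,*q,12) for q in((350,246),(403,247),(345,279),(399,281))],0);s=r.sense()
print(p,s['tcp_pos'],abs(s['qvel']).max())
if np.hypot(*(p-s['tcp_pos'])[:2])<20: print(r.finish_job())
```

```text
[592.295517   200.97573748  12.        ] [585.11913356 195.42153336 118.32230209] 0.0018056556766935599
the job is handed in; nothing more can be done
None
```

The job is handed in: the bolt is home in its keeper at about 44 mm, and the tray is held level and still over the station plate, about 8 cm above it, with the ball in its pocket. No verdict came back.

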